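# Clamp the tube handle in its V-block fixture

## Task

A tube handle lies loose in the V-blocks of the clamping fixture. Push the steel strap round on its post until it stands fully across the tube against its stop, then push the red cam lever all the way down so that the pad clamps the tube. Leave the tube lying in its V-blocks, leave the small things around the fixture where they are, and finish clear of it all.

Things in the scene. Friction and masses are not known exactly. Their poses are not given: they have to be found in the camera images.
- fixture: Fixture fixed to the worktop: aluminium base plate 166 x 150 x 10 mm with two black V-blocks (about 33 mm tall) and a steel post. Origin on the worktop under the middle of the tube's place. Its y axis runs along the tube; its x axis points from the tube to the post, which stands 85 mm from the origin at x = +85, y = 0 mm; z up. It stands at varied places, turned up to 0.35 rad about vertical.
- post_axis (a point): Point on the strap's vertical turning axis, 84 mm above the worktop, on the post's top.
- strap (a joint): Angle of the strap about the post, rad. 0 = straight across the tube, pointing from the post along the fixture's -x, against its stop there (it cannot go past). It grows as the strap swings away towards the fixture's +y: at angle a it points along (-cos a, sin a) in the fixture's x, y; at 1.57 it points along +y. Starts at 1.1 to 1.7, other stop at 1.9. Moderately stiff (0.2 N m, about 2 N at the end) and stays where it is left.
- strap_end (a point): Middle of the strap's free end, 130 mm from the turning axis and 71 mm above the worktop. The strap is a steel bar 20 mm wide whose underside is at 64 mm and top at 78 mm above the worktop; below it, beside the tube, is open space down to the base plate. Above the strap, 85 mm from the axis, stands the lever's clevis (27 mm wide over its cheeks, up to 98 mm high).
- lever_hinge (a point): Centre of the cam lever's hinge pin, carried by the strap 85 mm from the turning axis, 90 mm above the worktop.
- lever_tip (a point): End of the red lever, on its middle line, 97 mm from the hinge. The lever is a bar 14 mm wide and 9 mm thick with an 18 mm wide rounded end; it rises from the hinge back over the strap towards the post.
- lever (a joint): Angle of the cam lever, rad. 0 = raised, 0.95 rad above the horizontal; 0.95 = fully down, lying level above the strap (its upper face then 95 mm above the worktop). Starts at 0 to 0.15. It stays where it is left and needs 0.2 N m, rising to 0.37 N m at the end: about 4 to 9 N straight down at a spot 45 mm from the hinge towards the post; from about 0.82 on the pad presses on the tube.
- pad: Black rubber pressure pad, 20 mm across and 5 mm thick, under the strap 85 mm from the turning axis; origin at the middle of its underside. It goes down 5.8 mm as the lever goes down. Raised, it is 58 mm above the worktop, 5 mm above the tube.
- tube_mid (a point): Middle of the loose tube handle (white and green, 34 mm round, 178 mm long, about 110 g), which lies in the V-blocks along the fixture's y; this point is 36 mm above the worktop, so its top is at 53 mm.
- dish: Loose round steel dish of screws, 68 mm across, 18 mm high, to be left alone. Origin at the middle of its underside.
- shell: Loose green half housing, 27 x 74 x 13 mm, to be left alone. Origin at the middle of its underside.
- driver: Loose small blue screwdriver, 164 mm long along its y axis, 21 mm high, to be left alone. Origin at the middle of its underside.
There are look-alikes about, which are no part of the job. Of the things shaped like the fixture, the aluminium one is meant.

How it is judged:
On the way, in this order (a step that is already met when the one before it is completed fails the run):
1. the strap stands across the tube (within 0.08 rad of its stop) with the lever still up (value of joint strap below 0.08 rad and value of joint lever below 0.4 rad), for 0.2 s.
2. the lever is down and the pad presses on the tube (value of joint strap below 0.08 rad and value of joint lever above 0.85 rad and contact force between pad and tube above 2 N), for 0.2 s.
At the end, for the whole second after the job is handed in: The strap is within 0.08 rad of straight across the tube, the lever within 0.10 rad of fully down, the pad presses on the tube with more than 2 N, and the tube lies in its V-blocks within 10 mm of where it lay, all at rest (all of step 2 and distance of tube_mid from where it was at the start of the episode below 0.01 m and linear speed of pad below 0.01 m/s); the robot touches nothing.
It fails at once if the lever is pushed down before the strap is across the tube (value of joint lever above 0.5 rad and value of joint strap above 0.15 rad).
It fails at once if the tube is lifted or pushed out of its V-blocks (distance of tube_mid from where it was at the start of the episode above 0.015 m).
It fails at once if the dish, half housing or screwdriver is moved by more than 20 mm or lifted (distance of any of dish, shell, driver from where it was at the start of the episode above 0.02 m or height (world z) of any of dish, shell, driver above 0.012 m).
It also fails if it takes over 38 s, if anything falls off the work surface, if the arm or the gripper's body presses on something with over 40 N, if the wrist force passes 120 N, or if a joint passes its speed limit or range.

## Robot

A 6-joint arm with a two-finger parallel gripper is mounted at the origin on a cart in front of the work surface, level with it; the furniture and walls round the work are solid. World frame = base frame: x ahead of the robot, y to its left, z up, the work surface at z = 0. Lengths are in m, angles in rad, forces in N, time in s.
With the tool pointing down it reaches from about 0.425 to 0.95 m from the base axis. Payload 3.5 kg.
Tool frame: the origin (TCP) lies between the finger pads; the fingertips stand 17 mm ahead of it and the grasp point (between the pads) lies 2 mm behind it; z points along the fingers, y is the direction in which the jaws open and shut (so a half turn about z gives the same grasp; the last joint's range is limited). The gripper opens to 85 mm and grips with 20 to 120 N. Pads are 22 mm wide; open, the fingers measure 114 mm over their backs; the gripper's body (76 mm by 85 mm) begins 54 mm behind the grasp point. The pads swing forward as they close: fully open they stand 13 mm farther back than shut.
Start: joints at [1.064, 0.286, 1.577, -0, 1.279, -0.15], TCP at [0.236, 0.632, 0.248] pointing down, gripper open.
Joint ranges: [-2.77, 2.77], [-0.9, 2.22], [0.21, 2.48], [-1.53, 4.67], [0.24, 2.81], [-2.84, 2.84]. Speed limits (rad/s): [2.79, 2.79, 3.14, 3.14, 3.14, 3.14].

## Interface

Orientations are given as a unit quaternion [x, y, z, w].
In Python, from plant import ctrl gives the robot as it stands.
- The arm moves only by the tool carry_out, never from a script. Its argument "commands" is a list of rows, each an object with "delta_pos": the shift along the tool's x, y, z in m, a list of three; "delta_rot": the turn, a rotation vector about the tool's x, y, z in rad, a list of three; "claw": the opening in per cent of the stroke, from 0 (shut) to 100 (fully open). A call has 1 to 8 rows; each row is the pose to reach, as a shift and turn from the pose measured when the call began, along the tool's axes at that moment; what a row does not reach only later rows make up. A row lasts 1/12 s, in which the tool goes at most 41.7 mm and 7.16 degrees, less where a joint would pass 70% of its speed; a pose out of reach is approached as far as the arm can. A call with a gripper value outside its range is refused whole. The fingers move at their own pace and stop on an object; "force" is the grip in N (left out, the last holds). Time passes only in rows, so rows that repeat a pose let the fingers close. It gives the time, the measured TCP pose, the force and the opening at its end, in the units of the state.
- ctrl.get_state(): the state, without advancing time (a new reading comes with each control period).
- ctrl.read_camera(name): name is "scene" or "side" or "wrist"; returns (picture, depth): 384x512x3 uint8, red, green, blue; 384x512 float32, m along the optical axis (not along the pixel's ray), 0 where there is no reading.
- ctrl.camera_info(name): a dict with "fx", "fy", "cx", "cy" (pixels), "rvec" (rotation vector, rad) and "tvec" (3), from world to camera coordinates, as OpenCV has them; the wrist camera has in their place "mount" (4x4, takes a point from camera to tool coordinates, whose origin is the TCP and whose axes are the flange's). Camera axes: x right, y down, z forward; pixel columns grow to the right and rows downward; lengths in m; the calibration is good to about 2 mm. A picture is of the moment at which its call begins: read the wrist's pose just before it. camera_info takes no time and is no camera call.
- ctrl.sign_off(): hands the job in, once; it reports no verdict.
The state is a dict: "time": time; "qpos": joint angles; "dq": joint speeds; "joint_efforts": joint torques, N m; "eef_pos": TCP position; "tcp_rot": TCP orientation; "contact_force": force on the tool from outside, world axes, zero at the start; "wrist_torque": the same for the moment, N m; "opening": opening from 0.0 (shut) to 1.0 (fully open).
Only numpy, scipy, OpenCV 4.12 (cv2) and the standard library are available. Lean on these libraries where they do the work, as an engineer would, in place of code of your own. Each camera call takes 0.05 s, during which the arm holds its last target.

## Working session

There is one attempt and no reset: what is moved stays moved. The work goes in short steps, Python scripts to look and compute and a tool call to move; the robot and the scene stay as the last step left them, time stands still between calls to the robot, and variables do not carry over. Pictures are saved under pics/ and viewed, and the job is handed in when it is done.

Besides the shell and the picture viewer there is one more tool, called after "Emit:" as name(argument=value, ...) on one line, values as JSON. carry_out: Moves the arm, as the interface text tells. Its arguments: {"type":"object","properties":{"commands":{"type":"array"},"force":{"type":"number"}},"required":["commands"]}

```bash
ls; mkdir -p pics
cat > h.py <<'E'
import numpy as np, cv2, json
from scipy.spatial.transform import Rotation as R
from plant import ctrl
def cam(name):
    i=ctrl.camera_info(name); s=ctrl.get_state(); p,d=ctrl.read_camera(name)
    if 'mount' in i:
        T=np.eye(4);T[:3,:3]=R.from_quat(s['tcp_rot']).as_matrix();T[:3,3]=s['eef_pos'];T=T@np.array(i['mount'])
    else:
        W=np.eye(4);W[:3,:3]=R.from_rotvec(np.ravel(i['rvec'])).as_matrix();W[:3,3]=np.ravel(i['tvec']);T=np.linalg.inv(W)
    return p,d,i,T
def save(name,fn):
    p,d,i,T=cam(name)
    cv2.imwrite(f'pics/{fn}.png',p[:,:,::-1]); np.savez(f'pics/{fn}.npz',p=p,d=d,T=T,K=[i['fx'],i['fy'],i['cx'],i['cy']])
def load(fn):
    z=np.load(f'pics/{fn}.npz'); p,d,T,K=z['p'],z['d'],z['T'],z['K']
    v,u=np.mgrid[:d.shape[0],:d.shape[1]]
    c=np.stack([(u-K[2])/K[0]*d,(v-K[3])/K[1]*d,d],-1)
    X=c@T[:3,:3].T+T[:3,3]; X[d<=0]=np.nan
    return p,d,X,T,K
def proj(T,K,X):
    c=(np.atleast_2d(X)-T[:3,3])@T[:3,:3]
    return np.c_[c[:,0]/c[:,2]*K[0]+K[2],c[:,1]/c[:,2]*K[1]+K[3]]
E
python3 - <<'E'
from h import *
for n in ('scene','side','wrist'): save(n,n+'0')
print(ctrl.get_state())
a=[cv2.imread(f'pics/{n}0.png') for n in ('scene','side','wrist')]
E
```

```text
pics
{'time': 0.15, 'qpos': array([ 1.06401793e+00,  2.87023107e-01,  1.57785588e+00, -2.00772506e-05,
        1.27859141e+00, -1.50007184e-01]), 'dq': array([-0.00143861, -0.00346041, -0.00312436, -0.00104517, -0.00134764,
       -0.00130768]), 'joint_efforts': array([-2.17170636e-04, -4.06604218e+01, -2.93140554e+01, -1.46725583e-04,
        3.94237446e-03, -1.10717187e-05]), 'eef_pos': array([0.23548746, 0.63207363, 0.24721606]), 'tcp_rot': array([ 1.77438097e-01,  9.84131516e-01, -8.91795429e-04, -2.93708597e-04]), 'contact_force': array([0.59115998, 0.06423242, 0.06811203]), 'wrist_torque': array([ 0.02658249,  0.02945459, -0.0365021 ]), 'opening': 0.9981811625855691}
```

View pics/scene0.png

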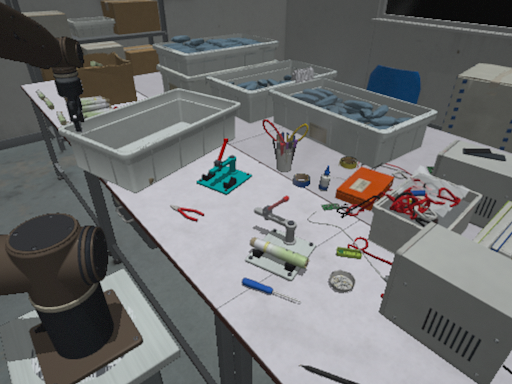

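View pics/side0.png

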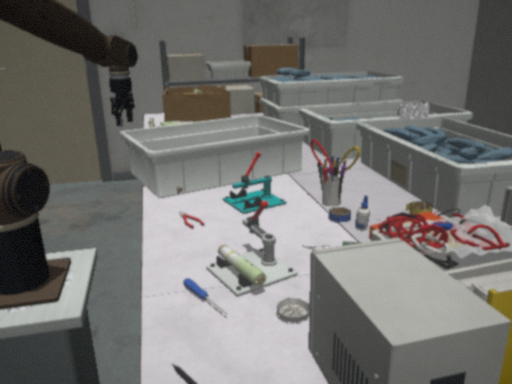

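View pics/wrist0.png

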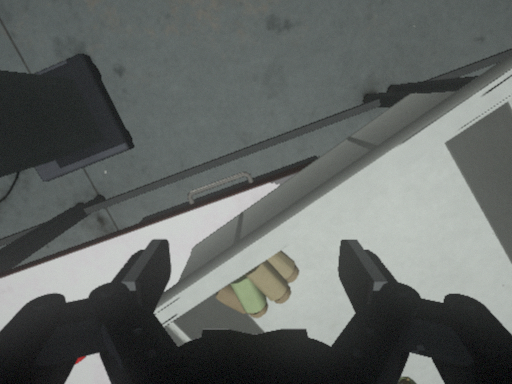

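The scene view shows two fixtures. The aluminium one, with the white and green tube, is at scene (282,245) and side (250,262). The teal look-alike is at scene (225,175) and side (253,195). The aluminium one is the one meant. I'll enlarge a crop to confirm and measure it.

Run:
```python
from h import *
p,d,X,T,K=load('scene0')
a=cv2.resize(p[180:310,225:375,::-1],None,fx=4,fy=4,interpolation=cv2.INTER_CUBIC)
cv2.imwrite('pics/crop_s.png',a)
p2,d2,X2,T2,K2=load('side0')
cv2.imwrite('pics/crop_d.png',cv2.resize(p2[180:330,170:320,::-1],None,fx=4,fy=4,interpolation=cv2.INTER_CUBIC))
for (n,XX,uvs) in (('scene',X,[(280,251),(340,282),(350,253),(257,286),(280,200),(292,225),(260,210)]),('side',X2,[(240,262),(292,308),(195,287),(268,240),(263,205)])):
    for u,v in uvs: print(n,u,v,XX[v,u].round(3))
print(T[:3,3],T2[:3,3])
```

```text
scene 280 251 [ 0.495 -0.11   0.051]
scene 340 282 [ 0.574 -0.263  0.004]
scene 350 253 [ 0.685 -0.209  0.004]
scene 257 286 [ 0.386 -0.143  0.017]
scene 280 200 [ 0.563 -0.03   0.15 ]
scene 292 225 [ 0.575 -0.072  0.079]
scene 260 210 [0.55  0.043 0.079]
side 240 262 [ 0.495 -0.115  0.049]
side 292 308 [ 0.572 -0.263  0.012]
side 195 287 [ 0.388 -0.144  0.018]
side 268 240 [ 0.571 -0.08   0.079]
side 263 205 [ 0.568 -0.047  0.155]
[-0.01698138 -0.62911846  0.71385946] [ 0.33222362 -0.99816986  0.53985393]
```

View pics/crop_s.png

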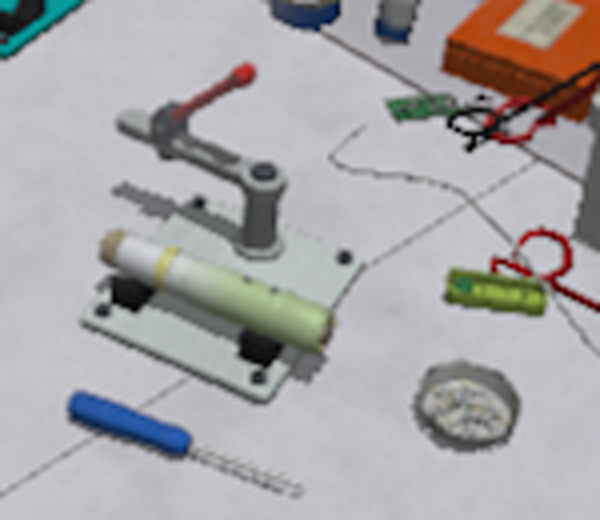

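View pics/crop_d.png

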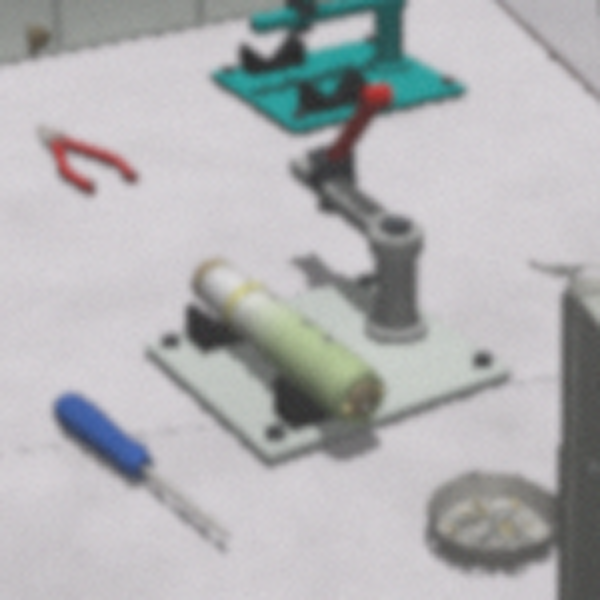

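The crops confirm the aluminium fixture. Its strap points to world +y with the red lever raised, the post is at scene (291,228), and the tube has the driver on its near side. Next I'll fit the geometry from both views.

Run:
```python
from h import *
for n in ('scene0','side0'):
    p,d,X,T,K=load(n)
    X=np.where(np.isnan(X),9,X)
    box=(abs(X[...,0]-.53)<.16)&(abs(X[...,1]+.08)<.2)
    z=X[...,2]
    # tube top
    hsv=cv2.cvtColor(p,cv2.COLOR_RGB2HSV).astype(int)
    tb=box&(z>.040)&(z<.06)&(X[...,0]<.55)
    P=X[tb]; c=P.mean(0); w,V=np.linalg.eigh(np.cov(P[:,:2].T)); ax=V[:,1]; 
    t=(P[:,:2]-c[:2])@ax
    print(n,'tube',tb.sum(),c.round(4),ax.round(3),'ext',np.percentile(t,[1,99]).round(3),'zmax',np.percentile(P[:,2],[50,98]).round(4))
    mid=c[:2]+ax*(t.min()+t.max())/2; print(' mid',mid)
    # strap/post tops
    sb=box&(z>.072)&(z<.088)&(X[...,1]>-.13)
    P=X[sb]; print('strap n',sb.sum(), P.min(0).round(3),P.max(0).round(3))
    c=P.mean(0); w,V=np.linalg.eigh(np.cov(P[:,:2].T)); print(' c',c.round(4),V[:,1].round(3))
    red=box&(z>.085)&(hsv[...,1]>120)&((hsv[...,0]<10)|(hsv[...,0]>170))
    P=X[red]; print('red',red.sum(),P.min(0).round(3),P.max(0).round(3)); 
    i=P[:,2].argsort(); print(P[i[-4:]].round(3),P[i[:4]].round(3))
    # base plate
    bp=box&(z>.007)&(z<.014); P=X[bp].astype(np.float32); r=cv2.minAreaRect(P[:,:2]); print('plate',r)
```

```text
scene0 tube 550 [ 0.4959 -0.1052  0.0494] [-0.322  0.947] ext [-0.079  0.094] zmax [0.0503 0.0553]
 mid [ 0.49279461 -0.0962198 ]
strap n 263 [ 0.538 -0.079  0.072] [0.592 0.061 0.087]
 c [ 0.5628 -0.019   0.0791] [-0.23   0.973]
red 21 [ 0.561 -0.048  0.135] [ 0.581 -0.02   0.165]
[[ 0.575 -0.04   0.164]
 [ 0.577 -0.043  0.165]
 [ 0.569 -0.043  0.165]
 [ 0.567 -0.042  0.165]] [[ 0.561 -0.02   0.135]
 [ 0.565 -0.028  0.144]
 [ 0.57  -0.046  0.155]
 [ 0.576 -0.045  0.156]]Traceback (most recent call last):
  File "<stdin>", line 22, in <module>
cv2.error: OpenCV(4.12.0) /io/opencv/modules/imgproc/src/convhull.cpp:143: error: (-215:Assertion failed) total >= 0 && (depth == CV_32F || depth == CV_32S) in function 'convexHull'
```

Run:
```python
from h import *
p,d,X,T,K=load('scene0')
for u,v in [(285,130),(285,165),(222,150),(235,170),(150,110),(235,105),(70,140)]: print(u,v,X[v,u].round(3))
print(np.round(ctrl.camera_info('wrist')['mount'],3), ctrl.camera_info('wrist')['fx'])
s=ctrl.get_state(); M=R.from_quat(s['tcp_rot']).as_matrix(); print(M.round(3))
tgt=np.array([.50,-.06,.32]); print('delta tool',M.T@(tgt-s['eef_pos']))
P,dd,X2,T2,K2=load('side0')
z=X2[...,2]; X2=np.where(np.isnan(X2),9,X2)
```

```text
285 130 [1.167 0.583 0.002]
285 165 [0.868 0.267 0.034]
222 150 [0.635 0.367 0.134]
235 170 [0.703 0.383 0.018]
150 110 [0.627 0.965 0.121]
235 105 [0.897 0.64  0.176]
70 140 [0.224 0.806 0.135]
[[-0.    -0.955 -0.295  0.075]
 [ 1.    -0.    -0.     0.   ]
 [-0.    -0.295  0.955 -0.126]
 [ 0.     0.     0.     1.   ]] 288.95980006945933
[[-0.937  0.349 -0.001]
 [ 0.349  0.937 -0.002]
 [ 0.    -0.002 -1.   ]]
delta tool [-0.48954099 -0.55624949 -0.07187779]
```

Emit:
carry_out(commands=[{"delta_pos": [-0.54, -0.567, -0.053], "delta_rot": [0, 0, 0.985], "claw": 100}, {"delta_pos": [-0.54, -0.567, -0.053], "delta_rot": [0, 0, 0.985], "claw": 100}, {"delta_pos": [-0.54, -0.567, -0.053], "delta_rot": [0, 0, 0.985], "claw": 100}, {"delta_pos": [-0.54, -0.567, -0.053], "delta_rot": [0, 0, 0.985], "claw": 100}, {"delta_pos": [-0.54, -0.567, -0.053], "delta_rot": [0, 0, 0.985], "claw": 100}, {"delta_pos": [-0.54, -0.567, -0.053], "delta_rot": [0, 0, 0.985], "claw": 100}, {"delta_pos": [-0.54, -0.567, -0.053], "delta_rot": [0, 0, 0.985], "claw": 100}, {"delta_pos": [-0.54, -0.567, -0.053], "delta_rot": [0, 0, 0.985], "claw": 100}])

```text
time: 0.82
eef_pos: [0.3665, 0.3247, 0.2706]
tcp_rot: [0.624, 0.782, -0.001, 0.0]
contact_force: [0.1, -0.1, 0.1]
opening: 1.0
```

```bash
cat >> h.py <<'E'
def delta(pos,psi):
    s=ctrl.get_state(); M=R.from_quat(s['tcp_rot']).as_matrix()
    G=np.array([[-np.sin(psi),np.cos(psi),0],[np.cos(psi),np.sin(psi),0],[0,0,-1.]])
    return (M.T@(np.array(pos)-s['eef_pos'])).round(4), R.from_matrix(M.T@G).as_rotvec().round(4)
E
python3 - <<'E'
from h import *
print(ctrl.get_state()['time'],ctrl.get_state()['eef_pos'],delta([.544,-.088,.30],.23))
E
```

```text
0.8167 [0.36647674 0.32473875 0.27062115] (array([-0.4419,  0.0816, -0.0288]), array([-0.0013,  0.0015, -0.0065]))
```

Emit:
carry_out(commands=[{"delta_pos": [-0.442, 0.082, -0.029], "delta_rot": [0, 0, 0], "claw": 100}, {"delta_pos": [-0.442, 0.082, -0.029], "delta_rot": [0, 0, 0], "claw": 100}, {"delta_pos": [-0.442, 0.082, -0.029], "delta_rot": [0, 0, 0], "claw": 100}, {"delta_pos": [-0.442, 0.082, -0.029], "delta_rot": [0, 0, 0], "claw": 100}, {"delta_pos": [-0.442, 0.082, -0.029], "delta_rot": [0, 0, 0], "claw": 100}, {"delta_pos": [-0.442, 0.082, -0.029], "delta_rot": [0, 0, 0], "claw": 100}, {"delta_pos": [-0.442, 0.082, -0.029], "delta_rot": [0, 0, 0], "claw": 100}, {"delta_pos": [-0.442, 0.082, -0.029], "delta_rot": [0, 0, 0], "claw": 100}])

```text
time: 1.48
eef_pos: [0.4978, 0.019, 0.2925]
tcp_rot: [0.624, 0.781, -0.001, 0.0]
contact_force: [0.3, -0.5, -0.3]
opening: 0.999
```

Emit:
carry_out(commands=[{"delta_pos": [-0.101, 0.019, -0.005], "delta_rot": [0, 0, 0], "claw": 100}, {"delta_pos": [-0.101, 0.019, -0.005], "delta_rot": [0, 0, 0], "claw": 100}, {"delta_pos": [-0.101, 0.019, -0.005], "delta_rot": [0, 0, 0], "claw": 100}, {"delta_pos": [-0.101, 0.019, -0.005], "delta_rot": [0, 0, 0], "claw": 100}, {"delta_pos": [-0.101, 0.019, -0.005], "delta_rot": [0, 0, 0], "claw": 100}])

```text
time: 1.9
eef_pos: [0.5386, -0.0762, 0.297]
tcp_rot: [0.625, 0.781, -0.001, -0.001]
contact_force: [-0.1, 1.5, 0.9]
opening: 1.0
```

Run:
```python
from h import *
save('wrist','w1')
print(ctrl.get_state()['time'],ctrl.get_state()['eef_pos'],delta([.544,-.088,.30],.23),ctrl.get_state()['qpos'])
```

```text
1.95 [ 0.53831615 -0.07515892  0.29699873] (array([-0.0138,  0.0027, -0.003 ]), array([-0.0022,  0.0002, -0.0075])) [-3.24869945e-01 -3.91037588e-02  1.84549216e+00 -1.34879177e-03
  1.33697278e+00 -5.47068971e-01]
```

View pics/w1.png

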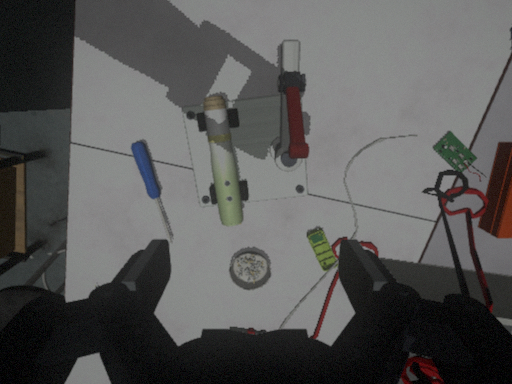

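The wrist view shows the strap from its end at (291,42) to the post at (290,158). The lever hinge is at (292,82) and the lever tip at (298,150). The tube runs from (214,100) to (230,220). The dish is at (250,267), the shell at (320,247) and the driver at (147,175). Now I'll measure these.

Run:
```python
from h import *
p,d,X,T,K=load('w1')
X=np.where(np.isnan(X),9,X); z=X[...,2]
hsv=cv2.cvtColor(p,cv2.COLOR_RGB2HSV).astype(int)
V,U=np.mgrid[:384,:512]
win=(U>180)&(U<320)&(V>30)&(V<235)
tb=win&(U<250)&(z>.042)&(z<.058)
P=X[tb]; c=P[:,:2].mean(0); w,Vv=np.linalg.eigh(np.cov(P[:,:2].T)); ax=Vv[:,1]*np.sign(Vv[1,1]); t=(P[:,:2]-c)@ax; e=(P[:,:2]-c)@[ax[1],-ax[0]]
print('tube',tb.sum(),c,ax,np.percentile(t,[.5,99.5]),np.percentile(e,[1,99]),'z',np.percentile(P[:,2],[50,95]))
mid=c+ax*(np.percentile(t,.5)+np.percentile(t,99.5))/2
yaw=np.arctan2(-ax[0],ax[1]); x=np.array([np.cos(yaw),np.sin(yaw)]); print('mid',mid,'yaw',yaw,'post pred',mid+.085*x)
pl=win&(z>.007)&(z<.014); r=cv2.minAreaRect(np.ascontiguousarray(X[pl][:,:2],dtype=np.float32)); print('plate',r)
st=win&(U>260)&(z>.070)&(z<.082)&(hsv[...,1]<90)
P=X[st]; print('strap/ post n',st.sum()); c=P[:,:2].mean(0)
w,Vv=np.linalg.eigh(np.cov(P[:,:2].T)); a=Vv[:,1]*np.sign(Vv[1,1]); t=(P[:,:2]-c)@a; print('strap dir',a,'end',c+a*t.max(),np.percentile(P[:,2],[5,50,95]), 'other',c+a*t.min())
po=win&(U>260)&(z>.0815)&(z<.088)&(V>135); print('post top',po.sum(),X[po].mean(0),X[po].min(0),X[po].max(0))
rd=win&(U>260)&(hsv[...,1]>120)&((hsv[...,0]<10)|(hsv[...,0]>170)); P=X[rd]; print('red',rd.sum(),P.min(0),P.max(0))
i=P[:,2].argsort(); print('top',np.median(P[i[-40:]],0),'bottom',np.median(P[i[:40]],0))
en=win&(U>260)&(V<75)&(z>.065)&(z<.085); print('end bar',X[en].min(0),X[en].max(0),X[en].mean(0))
```

```text
tube 2851 [ 0.49993569 -0.09074418] [-0.33558843  0.94200871] [-0.08858822  0.0834837 ] [-0.01597262  0.01424074] z [0.05058404 0.05396072]
mid [ 0.5007922  -0.09314843] yaw 0.3422298204854783 post pred [ 0.58086294 -0.06462341]
plate ((0.546442985534668, -0.10692138969898224), (0.17910724878311157, 0.21609453856945038), 19.59027862548828)
strap/ post n 1258
strap dir [-0.19764318  0.98027403] end [0.54720198 0.06565196] [0.07642113 0.07858757 0.07987076] other [ 0.57605407 -0.07744912]
post top 161 [ 0.57708786 -0.06220744  0.08374573] [ 0.56846688 -0.07036544  0.08167785] [ 0.58757141 -0.05173752  0.08557469]
red 748 [ 0.55393912 -0.04214375  0.0990062 ] [9. 9. 9.]
top [ 0.57338666 -0.03737777  0.16359526] bottom [0.55947041 0.01514225 0.10451601]
end bar [0.53921384 0.03001704 0.06700963] [0.56472238 0.06705674 0.08076435] [0.55110837 0.049501   0.07821214]
```

Run:
```python
from h import *
print(delta([.601,.058,.15],.21))
```

```text
(array([0.1161, 0.0908, 0.1468]), array([-0.0022,  0.0002,  0.0125]))
```

Emit:
carry_out(commands=[{"delta_pos": [0.04, 0.03, 0.04], "delta_rot": [-0.002, 0, 0.012], "claw": 0}, {"delta_pos": [0.08, 0.06, 0.07], "delta_rot": [-0.002, 0, 0.012], "claw": 0}, {"delta_pos": [0.116, 0.091, 0.1], "delta_rot": [-0.002, 0, 0.012], "claw": 0}, {"delta_pos": [0.116, 0.091, 0.147], "delta_rot": [-0.002, 0, 0.012], "claw": 0}, {"delta_pos": [0.116, 0.091, 0.147], "delta_rot": [-0.002, 0, 0.012], "claw": 0}, {"delta_pos": [0.116, 0.091, 0.147], "delta_rot": [-0.002, 0, 0.012], "claw": 0}, {"delta_pos": [0.116, 0.091, 0.147], "delta_rot": [-0.002, 0, 0.012], "claw": 0}, {"delta_pos": [0.116, 0.091, 0.147], "delta_rot": [-0.002, 0, 0.012], "claw": 0}], force=60)

```text
time: 2.62
eef_pos: [0.601, 0.0586, 0.1508]
tcp_rot: [0.628, 0.778, -0.0, 0.0]
contact_force: [0.2, 0.1, 0.8]
opening: -0.003
```

Run:
```python
from h import *
save('wrist','w2')
s=ctrl.get_state()
print(s['time'],s['eef_pos'],s['opening'])
p,d,X,T,K=load('w2')
M=R.from_quat(s['tcp_rot']).as_matrix(); Y=(X-s['eef_pos'])@M
m=(Y[...,2]<.045)&(abs(Y[...,0])<.03)&(abs(Y[...,1])<.06); 
Q=Y[m]; 
for lo in np.arange(-.08,.045,.01):
    k=Q[(Q[:,2]>=lo)&(Q[:,2]<lo+.01)]
    if len(k): print(round(lo,3),len(k),k[:,0].min().round(3),k[:,0].max().round(3),k[:,1].min().round(3),k[:,1].max().round(3))
v,u=np.where(m&(Y[...,2]<.03)); print(u.min(),u.max(),v.min(),v.max())
```

```text
2.6667 [0.60198317 0.05791461 0.15231194] 0.0040706521811267405
-0.08 6671 0.008 0.022 -0.06 0.06
-0.07 11779 -0.004 0.02 -0.06 0.06
-0.06 9167 -0.009 0.019 -0.056 0.056
-0.05 4515 -0.008 0.019 -0.046 0.048
-0.04 5254 -0.011 0.015 -0.039 0.04
-0.03 1426 -0.012 0.015 -0.032 0.031
-0.02 753 -0.01 0.013 -0.014 0.014
-0.01 600 0.007 0.013 -0.014 0.014
-0.0 484 0.007 0.012 -0.013 0.014
0.01 116 0.007 0.012 -0.012 0.011
0 510 228 383
```

View pics/w2.png

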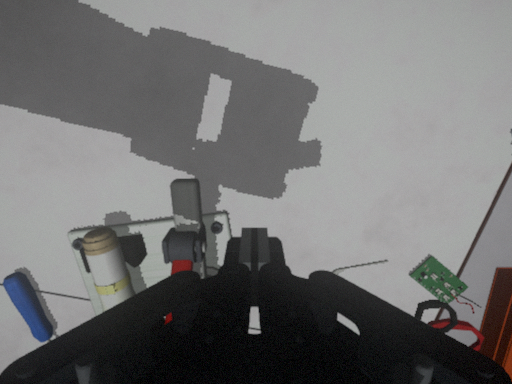

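```bash
cat >> h.py <<'E'
A=np.array([.576,-.065])
def sp(th,off=.024,r=.115,z=.080):
    u=np.array([np.cos(th),np.sin(th)]); n=np.array([np.sin(th),-np.cos(th)])
    return np.r_[A+r*u+off*n,z], th-np.pi/2
def show(L):
    for a in L:
        p,ps=sp(*a) if isinstance(a,tuple) else sp(a)
        dp,dr=delta(p,ps); print(a,dp.round(3),dr.round(3))
E
python3 - <<'E'
from h import *
show([(1.78,.048,.115,.11),(1.78,.048),(1.78,.035),(1.8,.027),1.86,1.94,2.02,2.1])
E
```

```text
(1.78, 0.048, 0.115, 0.11) [ 0.    -0.003  0.042] [0.003 0.002 0.002]
(1.78, 0.048) [ 0.    -0.003  0.072] [0.003 0.002 0.002]
(1.78, 0.035) [ 0.    -0.016  0.072] [0.003 0.002 0.002]
(1.8, 0.027) [ 0.001 -0.026  0.072] [ 0.003  0.002 -0.018]
1.86 [ 0.002 -0.036  0.072] [ 0.003  0.002 -0.078]
1.94 [ 0.003 -0.046  0.072] [ 0.003  0.002 -0.158]
2.02 [ 0.003 -0.055  0.072] [ 0.003  0.002 -0.238]
2.1 [ 0.002 -0.065  0.072] [ 0.003  0.002 -0.318]
```

Emit:
carry_out(commands=[{"delta_pos": [0, -0.003, 0.04], "delta_rot": [0.003, 0.002, 0], "claw": 0}, {"delta_pos": [0, -0.003, 0.072], "delta_rot": [0.003, 0.002, 0], "claw": 0}, {"delta_pos": [0, -0.003, 0.072], "delta_rot": [0.003, 0.002, 0], "claw": 0}, {"delta_pos": [0, -0.016, 0.072], "delta_rot": [0.003, 0.002, 0], "claw": 0}, {"delta_pos": [0.001, -0.026, 0.072], "delta_rot": [0.003, 0.002, -0.02], "claw": 0}, {"delta_pos": [0.002, -0.036, 0.072], "delta_rot": [0.003, 0.002, -0.08], "claw": 0}, {"delta_pos": [0.003, -0.046, 0.072], "delta_rot": [0.003, 0.002, -0.16], "claw": 0}, {"delta_pos": [0.003, -0.055, 0.072], "delta_rot": [0.003, 0.002, -0.24], "claw": 0}])

```text
time: 3.33
eef_pos: [0.5497, 0.0487, 0.0839]
tcp_rot: [0.529, 0.848, 0.002, 0.003]
contact_force: [2.0, 1.4, -0.2]
opening: 0.003
```

Run:
```python
from h import *
save('scene','s1')
p=cv2.imread('pics/s1.png'); cv2.imwrite('pics/s1c.png',cv2.resize(p[150:310,200:400],None,fx=3.5,fy=3.5))
s=ctrl.get_state(); print(s['eef_pos'],s['contact_force'],s['time'])
show([2.06,2.14,2.22,2.30,2.38,2.46,2.54,2.62])
```

```text
[0.54816263 0.04854342 0.08353196] [ 1.30061924e+00  2.70159101e-01 -1.28384991e-03] 3.3833
2.06 [ 0.002 -0.005  0.004] [ 0.004  0.003 -0.031]
2.14 [ 0.003 -0.014  0.004] [ 0.004  0.003 -0.111]
2.22 [ 0.003 -0.024  0.003] [ 0.004  0.003 -0.191]
2.3 [ 0.003 -0.033  0.003] [ 0.004  0.003 -0.271]
2.38 [ 0.002 -0.042  0.003] [ 0.004  0.004 -0.351]
2.46 [ 0.    -0.052  0.003] [ 0.004  0.004 -0.431]
2.54 [-0.002 -0.061  0.003] [ 0.004  0.004 -0.511]
2.62 [-0.005 -0.069  0.003] [ 0.004  0.004 -0.591]
```

View pics/s1c.png

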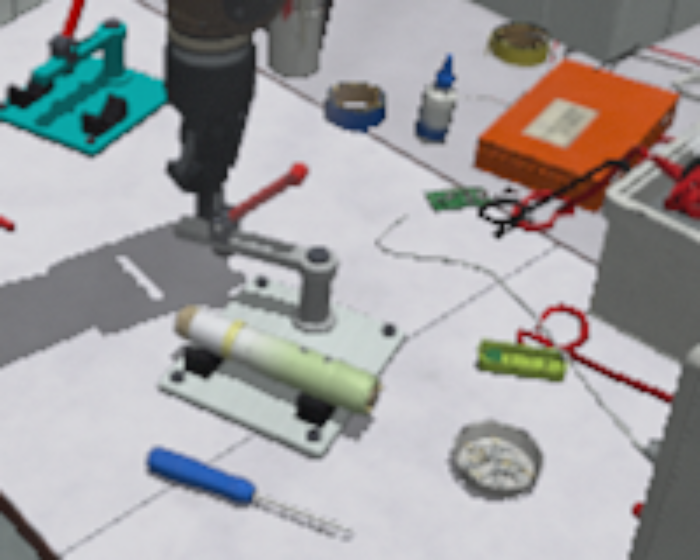

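The picture shows the strap turning with the fingers behind it (crop (205,225)). The lever is still up and the tube undisturbed, so I'll continue.

Emit:
carry_out(commands=[{"delta_pos": [0.002, -0.005, 0.003], "delta_rot": [0.004, 0.003, -0.03], "claw": 0}, {"delta_pos": [0.003, -0.014, 0.003], "delta_rot": [0.004, 0.003, -0.11], "claw": 0}, {"delta_pos": [0.003, -0.024, 0.003], "delta_rot": [0.004, 0.003, -0.19], "claw": 0}, {"delta_pos": [0.003, -0.033, 0.003], "delta_rot": [0.004, 0.003, -0.27], "claw": 0}, {"delta_pos": [0.002, -0.042, 0.003], "delta_rot": [0.004, 0.003, -0.35], "claw": 0}, {"delta_pos": [0, -0.052, 0.003], "delta_rot": [0.004, 0.003, -0.43], "claw": 0}, {"delta_pos": [-0.002, -0.061, 0.003], "delta_rot": [0.004, 0.003, -0.51], "claw": 0}, {"delta_pos": [-0.005, -0.069, 0.003], "delta_rot": [0.004, 0.003, -0.59], "claw": 0}])

```text
time: 4.05
eef_pos: [0.4911, 0.0128, 0.084]
tcp_rot: [0.257, 0.966, 0.0, 0.005]
contact_force: [2.0, 1.9, 1.2]
opening: 0.002
```

Run:
```python
from h import *
s=ctrl.get_state(); print(s['eef_pos'],s['contact_force'],s['time'])
show([2.68,2.76,2.84,2.92,3.0,3.08,3.16,3.24])
```

```text
[0.49107529 0.01283577 0.08400558] [1.98618913 1.90322935 1.15793503] 4.05
2.68 [ 0.004 -0.008  0.004] [ 0.002  0.009 -0.059]
2.76 [ 0.005 -0.018  0.004] [ 0.002  0.009 -0.139]
2.84 [ 0.005 -0.027  0.004] [ 0.002  0.009 -0.219]
2.92 [ 0.005 -0.036  0.004] [ 0.001  0.009 -0.299]
3.0 [ 0.003 -0.046  0.004] [ 0.001  0.009 -0.379]
3.08 [ 0.001 -0.055  0.004] [ 0.001  0.009 -0.459]
3.16 [-0.001 -0.064  0.004] [ 0.     0.009 -0.539]
3.24 [-0.005 -0.072  0.004] [-0.     0.009 -0.619]
```

Emit:
carry_out(commands=[{"delta_pos": [0.004, -0.008, 0.003], "delta_rot": [0.002, 0.008, -0.06], "claw": 0}, {"delta_pos": [0.005, -0.018, 0.003], "delta_rot": [0.002, 0.008, -0.14], "claw": 0}, {"delta_pos": [0.005, -0.027, 0.003], "delta_rot": [0.002, 0.008, -0.22], "claw": 0}, {"delta_pos": [0.005, -0.036, 0.003], "delta_rot": [0.001, 0.008, -0.3], "claw": 0}, {"delta_pos": [0.003, -0.046, 0.003], "delta_rot": [0.001, 0.008, -0.38], "claw": 0}, {"delta_pos": [0.001, -0.055, 0.003], "delta_rot": [0, 0.008, -0.46], "claw": 0}, {"delta_pos": [-0.001, -0.064, 0.003], "delta_rot": [0, 0.008, -0.54], "claw": 0}, {"delta_pos": [-0.005, -0.072, 0.003], "delta_rot": [0, 0.008, -0.62], "claw": 0}])

```text
time: 4.72
eef_pos: [0.4613, -0.053, 0.084]
tcp_rot: [-0.051, 0.999, -0.001, 0.003]
contact_force: [-0.7, 1.7, 2.2]
opening: -0.002
```

Run:
```python
from h import *
s=ctrl.get_state(); print(s['eef_pos'],s['contact_force'],s['time'])
save('scene','s2')
p=cv2.imread('pics/s2.png'); cv2.imwrite('pics/s2c.png',cv2.resize(p[170:310,220:380],None,fx=4,fy=4))
show([3.24,3.28,3.32,3.36,3.40,3.44,3.47,3.5])
```

```text
[ 0.46130612 -0.05295118  0.08400305] [-0.71968385  1.73907094  2.17801319] 4.7167
3.24 [0.002 0.002 0.004] [-0.003  0.006  0.005]
3.28 [ 0.003 -0.003  0.004] [-0.003  0.006 -0.035]
3.32 [ 0.004 -0.007  0.004] [-0.003  0.006 -0.075]
3.36 [ 0.004 -0.012  0.004] [-0.003  0.006 -0.115]
3.4 [ 0.004 -0.017  0.004] [-0.003  0.006 -0.155]
3.44 [ 0.004 -0.021  0.004] [-0.003  0.006 -0.195]
3.47 [ 0.004 -0.025  0.004] [-0.004  0.006 -0.225]
3.5 [ 0.004 -0.028  0.004] [-0.004  0.006 -0.255]
```

View pics/s2c.png

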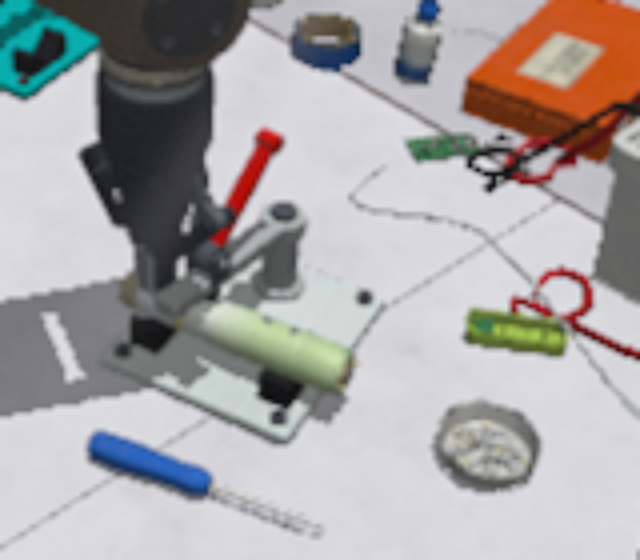

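Emit:
carry_out(commands=[{"delta_pos": [0.003, -0.003, 0.003], "delta_rot": [-0.003, 0.005, -0.035], "claw": 0}, {"delta_pos": [0.004, -0.007, 0.003], "delta_rot": [-0.003, 0.005, -0.075], "claw": 0}, {"delta_pos": [0.004, -0.012, 0.003], "delta_rot": [-0.003, 0.005, -0.115], "claw": 0}, {"delta_pos": [0.004, -0.017, 0.003], "delta_rot": [-0.003, 0.005, -0.155], "claw": 0}, {"delta_pos": [0.004, -0.021, 0.003], "delta_rot": [-0.003, 0.005, -0.195], "claw": 0}, {"delta_pos": [0.004, -0.024, 0.003], "delta_rot": [-0.003, 0.005, -0.22], "claw": 0}])

```text
time: 5.27
eef_pos: [0.4608, -0.0776, 0.0834]
tcp_rot: [-0.159, 0.987, 0.001, 0.002]
contact_force: [-0.6, 13.5, 7.8]
opening: -0.001
```

Run:
```python
from h import *
s=ctrl.get_state(); print(s['eef_pos'],s['contact_force'],s['time'])
show([3.46,3.5,3.52,3.55])
```

```text
[ 0.46081166 -0.07761054  0.08336319] [-0.60856647 13.47359388  7.7970785 ] 5.2667
3.46 [ 0.002 -0.     0.003] [0.002 0.004 0.002]
3.5 [ 0.002 -0.005  0.003] [ 0.002  0.004 -0.038]
3.52 [ 0.003 -0.007  0.003] [ 0.002  0.004 -0.058]
3.55 [ 0.003 -0.01   0.003] [ 0.002  0.004 -0.088]
```

Emit:
carry_out(commands=[{"delta_pos": [0.002, -0.002, 0], "delta_rot": [0, 0, -0.01], "claw": 0}, {"delta_pos": [0.002, -0.002, 0], "delta_rot": [0, 0, -0.01], "claw": 0}])

```text
time: 5.43
eef_pos: [0.4595, -0.0783, 0.0847]
tcp_rot: [-0.162, 0.987, 0.004, 0.002]
contact_force: [-0.2, 7.6, 1.7]
opening: -0.003
```

Emit:
carry_out(commands=[{"delta_pos": [0, 0.02, 0], "delta_rot": [0, 0, 0], "claw": 0}, {"delta_pos": [0.0, 0.04, -0.04], "delta_rot": [0, 0, 0], "claw": 0}, {"delta_pos": [-0.01, 0.04, -0.08], "delta_rot": [0, 0, 0], "claw": 0}, {"delta_pos": [-0.05, 0.06, -0.12], "delta_rot": [0, 0, 0], "claw": 0}, {"delta_pos": [-0.08, 0.08, -0.16], "delta_rot": [0, 0, 0], "claw": 0}, {"delta_pos": [-0.1, 0.08, -0.2], "delta_rot": [0, 0, 0], "claw": 0}, {"delta_pos": [-0.1, 0.08, -0.2], "delta_rot": [0, 0, 0], "claw": 0}])

```text
time: 6.02
eef_pos: [0.5293, 0.029, 0.291]
tcp_rot: [-0.161, 0.987, 0.003, 0.005]
contact_force: [0.7, -1.1, -0.1]
opening: -0.001
```

Run:
```python
from h import *
s=ctrl.get_state(); print(s['eef_pos'],s['contact_force'],s['time'])
save('wrist','w3'); save('scene','s3')
p=cv2.imread('pics/s3.png'); cv2.imwrite('pics/s3c.png',cv2.resize(p[170:310,220:380],None,fx=4,fy=4))
```

```text
[0.52925362 0.02903304 0.29098054] [ 0.70365954 -1.09604962 -0.13142797] 6.0167
```

View pics/w3.png

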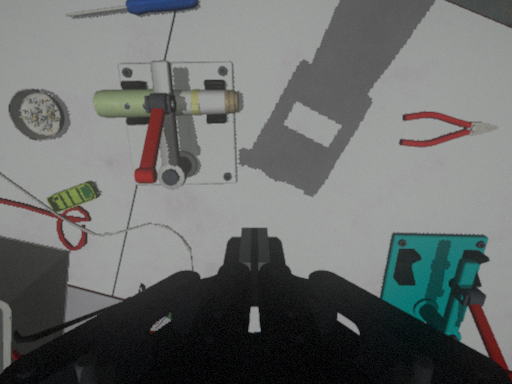

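View pics/s3c.png

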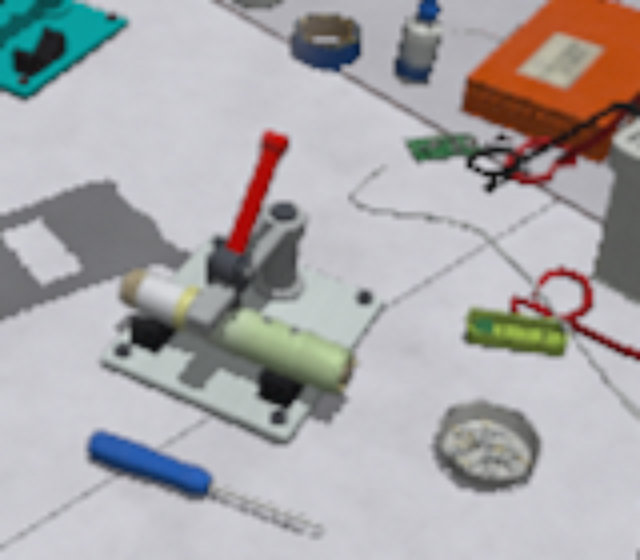

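The wrist view shows the strap crossing the tube, from its end at (161,68) to the post at (173,176). The lever is up, hinge (158,103) to tip (145,176). I'll measure the angles.

Run:
```python
from h import *
p,d,X,T,K=load('w3')
X=np.where(np.isnan(X),9,X); z=X[...,2]
hsv=cv2.cvtColor(p,cv2.COLOR_RGB2HSV).astype(int)
V,U=np.mgrid[:384,:512]
def line(P):
    c=P[:,:2].mean(0); w,v=np.linalg.eigh(np.cov(P[:,:2].T)); return c,v[:,1]
win=(U>85)&(U<250)&(V>50)&(V<200)
tb=win&(z>.042)&(z<.058)&((U<145)|(U>180)); c,a=line(X[tb]); a*=np.sign(a[1]); t=(X[tb][:,:2]-c)@a
print('tube',c+a*(t.min()+t.max())/2,a,'yaw',np.arctan2(-a[0],a[1]))
fit=cv2.fitLine(np.ascontiguousarray(X[tb][:,:2],dtype=np.float32),cv2.DIST_HUBER,0,.01,.01).ravel(); print(fit)
st=win&(z>.074)&(z<.0805)&(hsv[...,1]<110)&(V<160); P=X[st]; c,a=line(P); print('strap',st.sum(),c,a,'ang',np.arctan2(a[1],a[0])%np.pi)
en=st&(V<92); print('end centre',X[en].mean(0),X[en].min(0),X[en].max(0))
po=win&(z>.0815)&(z<.087)&(V>155); print('post',po.sum(),X[po].mean(0),X[po].min(0),X[po].max(0))
rd=win&(hsv[...,1]>120)&((hsv[...,0]<10)|(hsv[...,0]>170))&(z<1)&(z>.08); P=X[rd]; i=P[:,2].argsort(); print('red top',np.median(P[i[-30:]],0),'bot',np.median(P[i[:30]],0),P[:,2].max())
c3=P.mean(0); w,v=np.linalg.eigh(np.cov(P.T)); print('lever dir',v[:,2],'elev',np.arcsin(abs(v[2,2])))
```

```text
tube [ 0.50000785 -0.09253273] [-0.32453118  0.945875  ] yaw 0.3305160399869265
[ 0.3241875  -0.9459928   0.50542784 -0.1096348 ]
strap 1289 [ 0.50385161 -0.08370661] [-0.94003762 -0.34107077] ang 0.3480557338920338
end centre [ 0.46987643 -0.09667643  0.07838642] [ 0.4531134  -0.11066071  0.07403784] [ 0.48756368 -0.08292665  0.08049239]
post 209 [ 0.57723269 -0.05946675  0.08370169] [ 0.56796281 -0.06890949  0.08154904] [ 0.58741376 -0.04988073  0.08600568]
red top [ 0.55589246 -0.06759102  0.1637539 ] bot [ 0.50300621 -0.08629114  0.10244987] 0.1648307941219484
lever dir [-0.64561753 -0.22345308 -0.73023745] elev 0.8186694399479075
```

Run:
```python
from h import *
for z in (.28,.2,.185): print(delta([.531,-.077,z],.33+np.pi/2))
```

```text
(array([ 0.0352, -0.0998,  0.0143]), array([-0.0001,  0.0198, -0.0051]))
(array([ 0.0368, -0.0998,  0.0943]), array([-0.0001,  0.0198, -0.0051]))
(array([ 0.0371, -0.0998,  0.1093]), array([-0.0001,  0.0198, -0.0051]))
```

Emit:
carry_out(commands=[{"delta_pos": [0.012, -0.035, 0.01], "delta_rot": [0, 0.01, -0.005], "claw": 0}, {"delta_pos": [0.024, -0.07, 0.014], "delta_rot": [0, 0.02, -0.005], "claw": 0}, {"delta_pos": [0.036, -0.1, 0.02], "delta_rot": [0, 0.02, -0.005], "claw": 0}, {"delta_pos": [0.036, -0.1, 0.06], "delta_rot": [0, 0.02, -0.005], "claw": 0}, {"delta_pos": [0.037, -0.1, 0.09], "delta_rot": [0, 0.02, -0.005], "claw": 0}, {"delta_pos": [0.037, -0.1, 0.105], "delta_rot": [0, 0.02, -0.005], "claw": 0}, {"delta_pos": [0.037, -0.1, 0.105], "delta_rot": [0, 0.02, -0.005], "claw": 0}, {"delta_pos": [0.037, -0.1, 0.105], "delta_rot": [0, 0.02, -0.005], "claw": 0}])

```text
time: 6.78
eef_pos: [0.5303, -0.0773, 0.1891]
tcp_rot: [-0.163, 0.987, 0.0, -0.001]
contact_force: [-0.0, 0.5, -0.0]
opening: -0.001
```

Run:
```python
from h import *
s=ctrl.get_state(); print(s['eef_pos'],s['contact_force'],s['time'])
print(delta([.531,-.077,.160],.33+np.pi/2))
save('side','d4'); save('scene','s4')
p=cv2.imread('pics/s4.png'); cv2.imwrite('pics/s4c.png',cv2.resize(p[170:310,220:380],None,fx=4,fy=4))
p=cv2.imread('pics/d4.png'); cv2.imwrite('pics/d4c.png',cv2.resize(p[170:310,170:330],None,fx=4,fy=4))
```

```text
[ 0.53031208 -0.07728513  0.18913697] [-0.02493185  0.51486282 -0.03364071] 6.7833
(array([-0.0008,  0.    ,  0.0291]), array([ 0.0008, -0.0014, -0.0019]))
```

View pics/s4c.png

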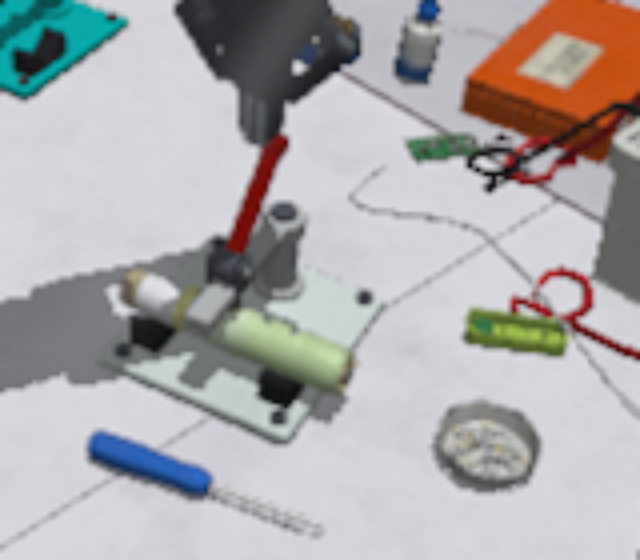

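View pics/d4c.png

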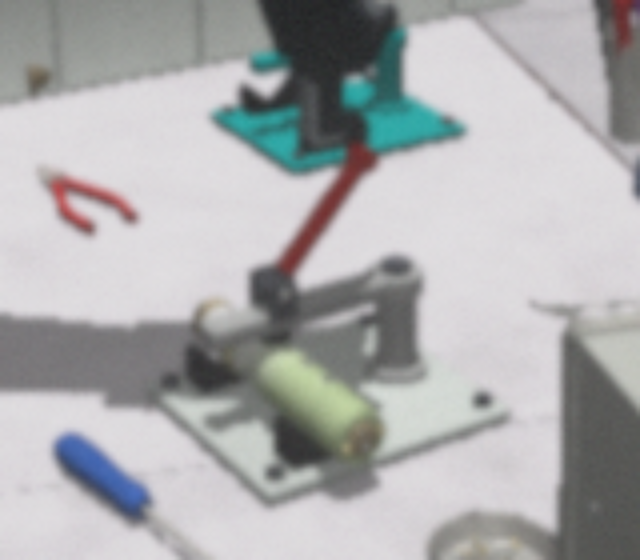

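Emit:
carry_out(commands=[{"delta_pos": [0, 0, 0.012], "delta_rot": [0, 0, 0], "claw": 0}, {"delta_pos": [0, 0, 0.02], "delta_rot": [0, 0, 0], "claw": 0}, {"delta_pos": [0, 0, 0.026], "delta_rot": [0, 0, 0], "claw": 0}, {"delta_pos": [0, 0, 0.032], "delta_rot": [0, 0, 0], "claw": 0}, {"delta_pos": [-0.001, 0, 0.038], "delta_rot": [0, 0, 0], "claw": 0}, {"delta_pos": [-0.002, 0, 0.044], "delta_rot": [0, 0, 0], "claw": 0}])

```text
time: 7.38
eef_pos: [0.5347, -0.0771, 0.1479]
tcp_rot: [-0.164, 0.986, -0.001, 0.002]
contact_force: [-0.7, 0.5, 5.1]
opening: 0.001
```

Run:
```python
from h import *
s=ctrl.get_state(); print(s['eef_pos'],s['contact_force'],s['time'])
print(delta([.535,-.076,.112],.33+np.pi/2))
save('side','d5')
p=cv2.imread('pics/d5.png'); cv2.imwrite('pics/d5c.png',cv2.resize(p[170:310,170:330],None,fx=4,fy=4))
```

```text
[ 0.53473522 -0.07707224  0.1478597 ] [-0.73851486  0.47058153  5.07455954] 7.3833
(array([-0.0005,  0.001 ,  0.0359]), array([-0.0033,  0.0041, -0.0009]))
```

View pics/d5c.png

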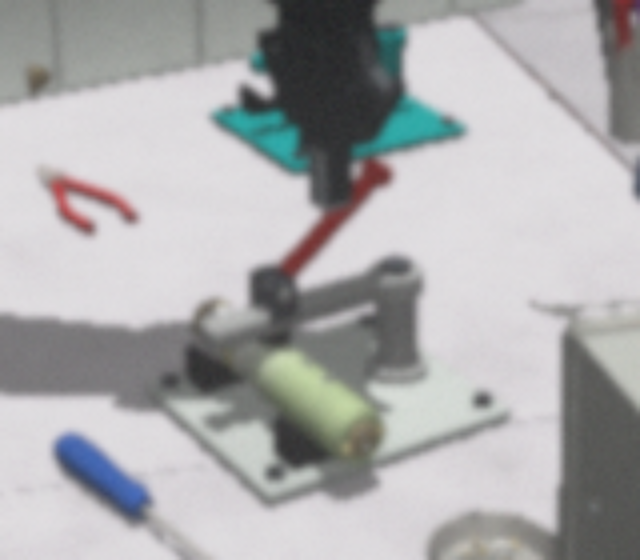

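The lever is going down under the fingertips (crop (330,195)), with 5 N on the tool as expected. I'll keep pushing.

Emit:
carry_out(commands=[{"delta_pos": [0, 0.001, 0.006], "delta_rot": [0, 0, 0], "claw": 0}, {"delta_pos": [0, 0.001, 0.012], "delta_rot": [0, 0, 0], "claw": 0}, {"delta_pos": [0, 0.001, 0.018], "delta_rot": [0, 0, 0], "claw": 0}, {"delta_pos": [0, 0.001, 0.024], "delta_rot": [0, 0, 0], "claw": 0}, {"delta_pos": [0, 0.001, 0.03], "delta_rot": [0, 0, 0], "claw": 0}, {"delta_pos": [0, 0.001, 0.035], "delta_rot": [0, 0, 0], "claw": 0}, {"delta_pos": [0, 0.001, 0.036], "delta_rot": [0, 0, 0], "claw": 0}])

```text
time: 8.02
eef_pos: [0.5357, -0.0759, 0.1115]
tcp_rot: [-0.163, 0.987, -0.001, 0.003]
contact_force: [1.9, 3.2, 11.6]
opening: -0.001
```

Run:
```python
from h import *
s=ctrl.get_state(); print(s['eef_pos'],s['contact_force'],s['time'])
print(delta([.535,-.076,.110],.33+np.pi/2))
```

```text
[ 0.53566641 -0.0758866   0.11150275] [ 1.86476357  3.18304016 11.62491292] 8.0167
(array([0.0007, 0.0001, 0.0015]), array([-0.0031,  0.0064, -0.0016]))
```

Emit:
carry_out(commands=[{"delta_pos": [0, 0, 0.002], "delta_rot": [0, 0, 0], "claw": 0}, {"delta_pos": [0, 0, 0.003], "delta_rot": [0, 0, 0], "claw": 0}, {"delta_pos": [0, 0, 0.003], "delta_rot": [0, 0, 0], "claw": 0}])

```text
time: 8.27
eef_pos: [0.5359, -0.0759, 0.1113]
tcp_rot: [-0.164, 0.987, -0.001, 0.002]
contact_force: [-6.7, 2.5, 19.4]
opening: 0.003
```

Force rose to 19 N with no further travel, so the lever is at its stop. Now I'll retreat straight up and look.

Emit:
carry_out(commands=[{"delta_pos": [0, 0, -0.03], "delta_rot": [0, 0, 0], "claw": 0}, {"delta_pos": [0, 0, -0.07], "delta_rot": [0, 0, 0], "claw": 0}, {"delta_pos": [0, 0.03, -0.11], "delta_rot": [0, 0, 0], "claw": 0}, {"delta_pos": [-0.03, 0.06, -0.14], "delta_rot": [0, 0, 0], "claw": 0}, {"delta_pos": [-0.06, 0.09, -0.17], "delta_rot": [0, 0, 0], "claw": 0}, {"delta_pos": [-0.06, 0.11, -0.18], "delta_rot": [0, 0, 0], "claw": 0}, {"delta_pos": [-0.06, 0.11, -0.18], "delta_rot": [0, 0, 0], "claw": 0}, {"delta_pos": [-0.06, 0.11, -0.18], "delta_rot": [0, 0, 0], "claw": 0}])

```text
time: 8.93
eef_pos: [0.5562, 0.0493, 0.2917]
tcp_rot: [-0.165, 0.986, -0.001, 0.003]
contact_force: [-0.1, -0.2, -0.1]
opening: -0.001
```

Run:
```python
from h import *
s=ctrl.get_state(); print(s['eef_pos'],s['contact_force'],s['time'],abs(s['dq']).max())
save('wrist','w6'); save('side','d6'); save('scene','s6')
p=cv2.imread('pics/d6.png'); cv2.imwrite('pics/d6c.png',cv2.resize(p[170:310,170:330],None,fx=4,fy=4))
p,d,X,T,K=load('w6')
X=np.where(np.isnan(X),9,X); z=X[...,2]
hsv=cv2.cvtColor(p,cv2.COLOR_RGB2HSV).astype(int)
near=(np.hypot(X[...,0]-.52,X[...,1]+.08)<.13)
rd=near&(hsv[...,1]>110)&((hsv[...,0]<10)|(hsv[...,0]>170))&(z>.06); P=X[rd]; print('red',rd.sum(),np.percentile(P,[2,50,98],axis=0))
f=(P[:,:2]-[.4976,-.0895])@[.946,.324]; k=np.polyfit(f,P[:,2],1); print('lever slope rad',np.arctan(k[0]))
st=near&(z>.072)&(z<.0805)&(hsv[...,1]<110); en=st&((X[...,:2]-A)@[-.946,-.324]>.095); e=X[en].mean(0); print('strap end',e,'ang from post',np.arctan2(-.061-e[1],.577-e[0]))
tb=near&(z>.042)&(z<.058)&(X[...,0]<.58); Q=X[tb][:,:2]; c=Q.mean(0); w,v=np.linalg.eigh(np.cov(Q.T)); a=v[:,1]; t=(Q-c)@a; print('tube',c+a*(t.min()+t.max())/2,a)
```

```text
[0.55623727 0.04927551 0.29172151] [-0.10687373 -0.24112247 -0.09987486] 8.9333 0.05994266111030963
red 1399 [[ 0.50853683 -0.08642747  0.09313767]
 [ 0.54661615 -0.06486198  0.09573416]
 [ 0.58515075  0.04414552  0.3703316 ]]
lever slope rad 1.206061681078514
strap end [ 0.46984176 -0.09647983  0.07814544] ang from post 0.31973700273412536
tube [ 0.50066975 -0.09197411] [-0.3300313   0.94396999]
```

View pics/w6.png

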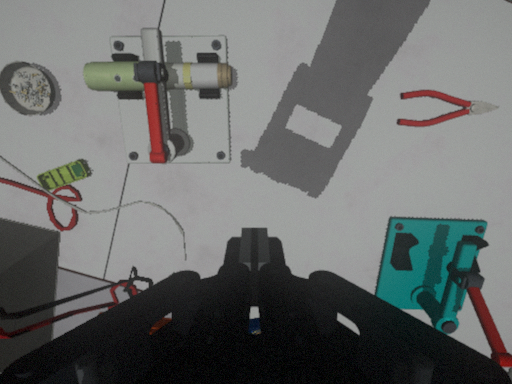

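View pics/d6c.png

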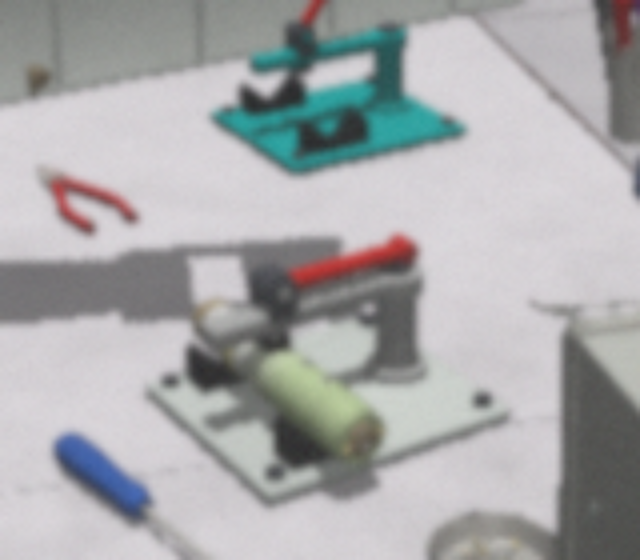

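The wrist view shows the strap straight across, from (151,30) to (172,148), with the lever lying over it from (148,72) to (158,157). The slope fit above is spoilt because my colour mask also picked up gripper pixels (z up to 0.37). I'll redo it with a height limit and check that the loose things haven't moved.

Run:
```python
from h import *
p,d,X,T,K=load('w6')
X=np.where(np.isnan(X),9,X); z=X[...,2]
hsv=cv2.cvtColor(p,cv2.COLOR_RGB2HSV).astype(int)
V,U=np.mgrid[:384,:512]
rd=(U>135)&(U<172)&(V>80)&(V<160)&(hsv[...,1]>110)&((hsv[...,0]<10)|(hsv[...,0]>170))&(z>.085)&(z<.13); P=X[rd]
f=(P[:,:2]-[.4976,-.0895])@[.946,.324]; k=np.polyfit(f,P[:,2],1); print(rd.sum(),'slope',np.arctan(k[0]),'z',np.percentile(P[:,2],[5,50,95]),'at .045/.09',np.polyval(k,[.045,.09]))
a=cv2.imread('pics/scene0.png').astype(int);b=cv2.imread('pics/s6.png').astype(int)
for n,(u0,u1,v0,v1) in dict(dish=(325,360,268,295),shell=(333,365,245,262),driver=(238,302,276,306)).items(): print(n,abs(a-b)[v0:v1,u0:u1].mean())
s=ctrl.get_state(); print(s['time'],s['contact_force'])
```

```text
965 slope 0.015585601036043594 z [0.09347743 0.09516462 0.09746307] at .045/.09 [0.09516644 0.09586785]
dish 6.73615520282187
shell 5.907475490196078
driver 7.355381944444445
9.0833 [ 0.57378269  0.11230541 -0.41195006]
```

Emit:
carry_out(commands=[{"delta_pos": [0, 0, 0], "delta_rot": [0, 0, 0], "claw": 0}, {"delta_pos": [0, 0, 0], "delta_rot": [0, 0, 0], "claw": 0}, {"delta_pos": [0, 0, 0], "delta_rot": [0, 0, 0], "claw": 0}])

```text
time: 9.33
eef_pos: [0.5543, 0.0458, 0.2867]
tcp_rot: [-0.163, 0.987, -0.0, -0.002]
contact_force: [0.0, -0.2, -0.6]
opening: 0.002
```

The lever is level: slope 0.016 rad, upper face 95 mm above the worktop. The loose things are unchanged in the picture, and the robot is clear. Handing in.

```bash
python3 -c "
from plant import ctrl
print(ctrl.sign_off())"
```

```text
the job is handed in; nothing more can be done
None
```

I pushed the strap round to its stop with the closed fingers, pushed the red lever down until it stopped, moved the arm clear and handed the job in at about 9.3 s. Sign-off gave no verdict.

**Strap:** it stopped moving at about 13 N. Its measured angle was within 0.02 rad of straight across the tube.

**Lever:** in the last push the force rose to 19 N with no further travel. Afterwards it was level to within 0.02 rad, with its upper face 95 mm above the worktop.

**Tube and loose things:** the tube's middle measured within 1.5 mm of where it lay. The dish, half housing and screwdriver look unchanged in the scene pictures.

**Arm:** it stands clear, with less than 1 N on the tool.

**Not measured or in disagreement:**
- **Pad force:** I could not measure the pad's force on the tube directly. I inferred it from the lever being fully down.
- **First lever check:** the first slope fit was wrong because it included gripper pixels. Limited to the lever, the repeat gave the figure above.
- **Post position:** the estimates differed by up to about 9 mm between views, so I used a middle value.

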